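Pack the slit lamp's optics into a stacking tote

ROBOT

A 6-joint arm with a two-finger parallel gripper is mounted at the origin on the work surface. World frame = base frame: x ahead of the robot, y to its left, z up, the work surface at z = 0. Lengths are in m, angles in rad, forces in N, time in s.
With the tool pointing down it reaches from about 0.35 to 0.925 m from the base axis. Payload 6.4 kg.
Tool frame: the origin (TCP) lies midway between the tips of the shut fingers; the grasp point (between the pads) lies 19 mm behind it (pinch_z is the distance from the TCP to the grasp point, in m); z points along the fingers, y is the direction in which the jaws open and shut (so a half turn about z gives the same grasp; the last joint's range is limited). The gripper opens to 85 mm and grips with 20 to 120 N. Pads are 22 mm wide; open, the fingers measure 114 mm over their backs; the gripper's body (76 mm by 85 mm) begins 54 mm behind the grasp point. The pads swing forward as they close: fully open they stand 13 mm farther back than shut.
Start: joints at [-1.523, 0.245, 1.558, -0, 1.339, -0.174], TCP at [0.143, -0.634, 0.231] pointing down, gripper open.
Joint ranges: [-3.13, 3.13], [-1.02, 2.26], [0.13, 2.54], [-0.95, 4.09], [0.21, 2.88], [-2.74, 2.74]. Speed limits (rad/s): [2.57, 2.57, 3.14, 3.14, 3.14, 3.14].

INTERFACE

Orientations are given as a rotation vector (axis times angle).
In Python, from plant import sense, camera, camera_model, sign_off, pinch_z gives the robot as it stands.
- The arm moves only by the tool apply_moves, never from a script. Its arguments are lists of equal length, an entry for each row: "slide": the shift along the tool's x, y, z in cm, a list of three; "turn": the turn, a rotation vector about the tool's x, y, z in rad, a list of three. In form: {"slide": [[dx, dy, dz], ...], "turn": [[ax, ay, az], ...]}. A call has 1 to 20 rows; each row is the pose to reach, as a shift and turn from the pose commanded when the call began, along the tool's axes at that moment; what a row does not reach only later rows make up. A row lasts 1/12 s, in which the tool goes at most 41.7 mm and 7.16 degrees, less where a joint would pass 70% of its speed; a pose out of reach is approached as far as the arm can. A call with a gripper value outside its range is refused whole. "jaw" is the opening, from 0 (shut) to 1 (fully open), set as the call begins (left out, the last holds). The fingers move at their own pace and stop on an object; "newtons" is the grip in N (left out, the last holds). Time passes only in rows, so rows that repeat a pose let the fingers close. It gives the time, the measured TCP pose, the force and the opening at its end, in the units of the state.
- sense(): the state, without advancing time (a new reading comes with each control period).
- camera(name): name is "scene" or "side" or "wrist"; returns the picture (420x560x3 uint8, red, green, blue); there is no depth.
- camera_model(name): a dict with "camera_matrix" (3x3 intrinsics, pixels), "origin" and "attitude" of the camera in the world; the wrist camera has in their place "mount" (4x4, takes a point from camera to tool coordinates, whose origin is the TCP and whose axes are the flange's). Camera axes: x right, y up, looking along -z (the intrinsics and any distortion apply to the point x, -y, -z); pixel columns grow to the right and rows downward; lengths in m; the calibration is good to about 2 mm. A picture is of the moment at which its call begins: read the wrist's pose just before it. camera_model takes no time and is no camera call.
- sign_off(): hands the job in, once; it reports no verdict.
The state is a dict: "t": time; "joint_positions": joint angles; "joint_vel": joint speeds; "tau": joint torques, N m; "ee_pos": TCP position; "tcp_rot": TCP orientation; "ft_force": force on the tool from outside, world axes, zero at the start; "ft_torque": the same for the moment, N m; "grip_width": finger opening in m.
Only numpy, scipy, OpenCV 4.12 (cv2) and the standard library are available. Lean on these libraries where they do the work, as an engineer would, in place of code of your own. Each camera call takes 0.05 s, during which the arm holds its last target. There are 200 camera calls.

TASK

Pack away the slit lamp's optics: stand the two wide eyepieces with rubber eye cups upright in the two end bays of the divided tote, one in each, and the wide camera tube upright in its middle bay; leave the two slim microscope eyepieces and everything else on the bench where they are. Then pick up the empty tote, turn it end for end against the divided one so that it locks onto the ledges instead of nesting down onto the optics, and leave it seated level on top.

Things in the scene. Friction and masses are not known exactly. Their poses are not given: they have to be found in the camera images.
- divided_tote: Grey stack-and-nest tote, loose, open top, flared: 230 x 150 mm at the floor, 260 x 180 at the rim, 80 high, floor 3. Origin: centre of underside; +x to the end wall with the cut-away middle. Ledge columns on the long walls inside at x +80 and -40, tops at z 66, 102 mm clear between. Two cross dividers, 33 high, at x -37.5 and +37.5 make three bays centred at x -75, 0, 75. Hand grips as on empty_tote.
- empty_tote: Same shell and axes, no dividers, 0.18 kg; starts pointing roughly the same way. Hand grip mid each long rim: upright, 48 mm along x, 10 thick, centred y +84 or -84, z 56 to 80, free both sides. Floor notched under its columns: the same way round it sinks past the ledges; turned 180 deg about vertical and centred it rests on all four, underside 66 mm above the other's, 5 mm play.
- cup_eyepiece_a: Slit-lamp eyepiece, standing on its barrel: steel barrel 30 mm diameter x 20 mm high, above it a black body 40 mm diameter over all up to 54 mm, with a dished rubber eye cup and a lens on top. Round about z. 0.11 kg. Origin: centre of its underside, z up.
- cup_eyepiece_b: The second slit-lamp eyepiece, the same as the first.
- camera_tube: Camera relay tube of the slit lamp, standing: steel flange 52 mm diameter x 8 mm below, black tube 48 mm diameter, broad bright steel bayonet ring on top with a lens in it, 52 mm high. Round about z. 0.16 kg. Origin: centre of its underside, z up.
- slim_eyepiece_a: Look-alike that does not belong: slim eyepiece of the bench microscope, standing: steel barrel 23 mm diameter x 22 mm, black body 29 mm diameter, flat top with no rubber cup, 48 mm high. Origin: centre of its underside.
- slim_eyepiece_b: The second slim microscope eyepiece, the same as the first.
- camera: Bystander: black camera with lens, about 130 x 110 mm, 98 mm high. Origin: centre of the underside of its body.
- lens_bottle: Bystander: small white bottle with a blue cap, 40 mm diameter, 105 mm high. Origin: centre of its underside.
- mouse: Bystander: white computer mouse, 104 x 58 x 34 mm. Origin: centre of its underside.
Things that resemble listed ones, but are neither listed nor needed, are in the scene too. What is shaped like the cup_eyepiece_b but blue is not meant.

How it is judged:
By the outcome, as a careful person would: the job done as asked, in the order asked, and still so for the second after the job is handed in, with the robot touching nothing.
It also fails if it takes over 109 s, if anything falls off the work surface, if the arm or the gripper's body presses on something with over 40 N, if the wrist force passes 120 N, or if a joint passes its speed limit or range.

## Working session

There is one attempt and no reset: what is moved stays moved. The work goes in short steps, Python scripts to look and compute and a tool call to move; the robot and the scene stay as the last step left them, time stands still between calls to the robot, and variables do not carry over. Pictures are saved under pics/ and viewed, about 12 in all and at most 16, crops included, and the job is handed in when it is done.

Besides the shell and the picture viewer there is one more tool, called after ">>>" as name(argument=value, ...) on one line, values as JSON. apply_moves: Moves the arm, as the interface text tells. Its arguments: {"type":"object","properties":{"slide":{"type":"array","items":{"type":"array","items":{"type":"number"}}},"turn":{"type":"array","items":{"type":"array","items":{"type":"number"}}},"jaw":{"type":"number"},"newtons":{"type":"number"}},"required":["slide","turn"]}

```bash
ls; mkdir -p pics; python3 - <<'E'
from plant import *
import cv2
print(pinch_z, sense())
for n in("scene","side","wrist"):
    m=camera_model(n);print(n,m)
    cv2.imwrite(f"pics/{n}0.png",camera(n)[:,:,::-1])
E
```

```text
pics
0.0187 {'t': 0.0, 'joint_positions': array([-1.52305487e+00,  2.45800812e-01,  1.55902095e+00, -3.56919165e-05,
        1.33871054e+00, -1.74112814e-01]), 'joint_vel': array([-0.00060181, -0.00021672,  0.00049573, -0.00082214, -0.0001204 ,
        0.00207941]), 'tau': array([ 9.35011885e-04, -4.29504740e+01, -3.26128078e+01, -1.33025162e-05,
        5.30540114e-03, -1.42494624e-06]), 'ee_pos': array([ 0.1429868 , -0.63349972,  0.23018508]), 'tcp_rot': array([-3.12035659e+00, -3.47571962e-01, -1.37860397e-04]), 'ft_force': array([-1.09469768,  0.04811712, -0.48778913]), 'ft_torque': array([-0.01611805, -0.03074128, -0.01656098]), 'grip_width': 0.08568962709782266}
scene {'camera_matrix': array([[489.10446388,   0.        , 280.46207046],
       [  0.        , 489.10446388, 209.50356527],
       [  0.        ,   0.        ,   1.        ]]), 'origin': array([1.29176342, 0.36992217, 0.76565564]), 'attitude': array([0.53516595, 0.83206795, 1.89736979])}
side {'camera_matrix': array([[504.41095941,   0.        , 275.69252752],
       [  0.        , 504.41095941, 218.97975095],
       [  0.        ,   0.        ,   1.        ]]), 'origin': array([0.39101936, 0.77944202, 0.52036305]), 'attitude': array([ 0.15987277, -1.47058   , -2.59013771])}
wrist {'camera_matrix': array([[299.47637325,   0.        , 279.04225318],
       [  0.        , 299.47637325, 209.32093286],
       [  0.        ,   0.        ,   1.        ]]), 'mount': array([[-1.10685364e-04,  9.57041237e-01,  2.89951821e-01,
         7.50594019e-02],
       [ 9.99999988e-01,  7.50313713e-05,  1.34081747e-04,
         2.82326607e-04],
       [ 1.06566278e-04,  2.89951832e-01, -9.57041234e-01,
        -1.40988743e-01],
       [ 0.00000000e+00,  0.00000000e+00,  0.00000000e+00,
         1.00000000e+00]])}
```

View pics/scene0.png

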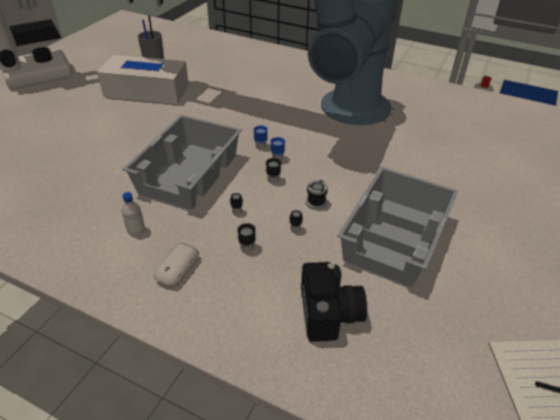

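View pics/side0.png

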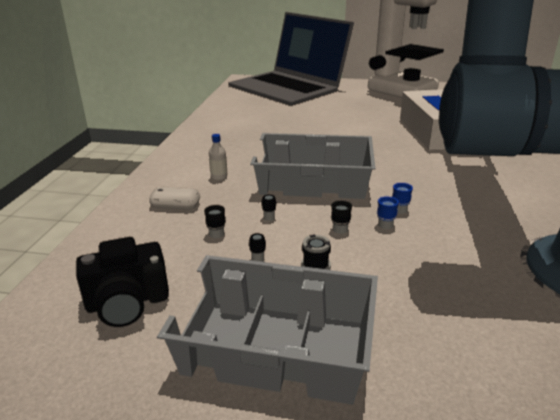

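```bash
cat > h.py <<'E'
import numpy as np, cv2
from scipy.spatial.transform import Rotation as R
from plant import *
def pose(name,s=None):
    m=camera_model(name)
    if 'mount' in m:
        s=s or sense(); T=np.eye(4);T[:3,:3]=R.from_rotvec(s['tcp_rot']).as_matrix();T[:3,3]=s['ee_pos']
        T=T@m['mount'];return m['camera_matrix'],T[:3,:3],T[:3,3]
    return m['camera_matrix'],R.from_rotvec(m['attitude']).as_matrix(),m['origin']
def proj(P,c):
    K,A,o=c; q=(np.atleast_2d(P)-o)@A; q=q*[1,-1,-1]; u=q@K.T; return u[:,:2]/u[:,2:]
def back(uv,z,c):
    K,A,o=c; d=A@(np.linalg.inv(K)@[uv[0],uv[1],1]*[1,-1,-1]); return o+d*(z-o[2])/d[2]
E
python3 - <<'E'
from h import *
i=cv2.imread('pics/scene0.png');cv2.imwrite('pics/s1.png',cv2.resize(i[110:290,120:470],None,fx=2.28,fy=2.28,interpolation=cv2.INTER_CUBIC))
i=cv2.imread('pics/side0.png');cv2.imwrite('pics/d1.png',cv2.resize(i[125:405,140:420],None,fx=2.14,fy=2.14,interpolation=cv2.INTER_CUBIC))
c=pose('scene')
for n,uv,z in [('cupa',(273,163),.054),('cupb',(247,230),.054),('cam',(317,187),.052),('slima',(236,197),.048),('slimb',(296,214),.048),('blue1',(261,130),.054),('blue2',(278,144),.054)]: print(n,back(uv,z,c).round(3))
E
```

```text
cupa [ 0.44  -0.06   0.054]
cupb [ 0.671 -0.003  0.054]
cam [0.473 0.07  0.052]
slima [ 0.585 -0.08   0.048]
slimb [0.574 0.064 0.048]
blue1 [ 0.325 -0.153  0.054]
blue2 [ 0.363 -0.085  0.054]
```

View pics/s1.png

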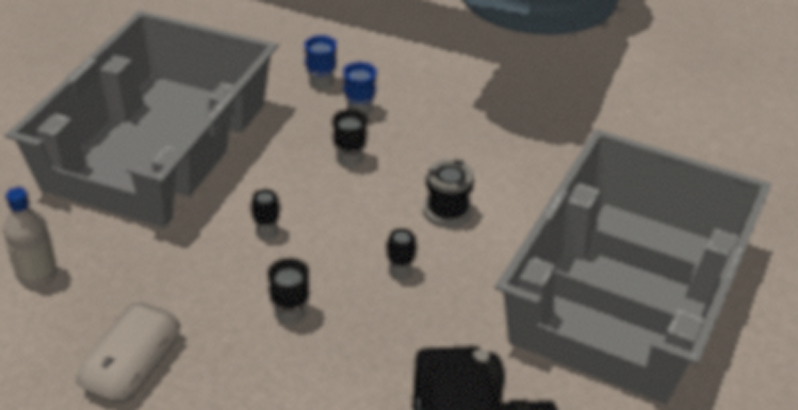

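View pics/d1.png

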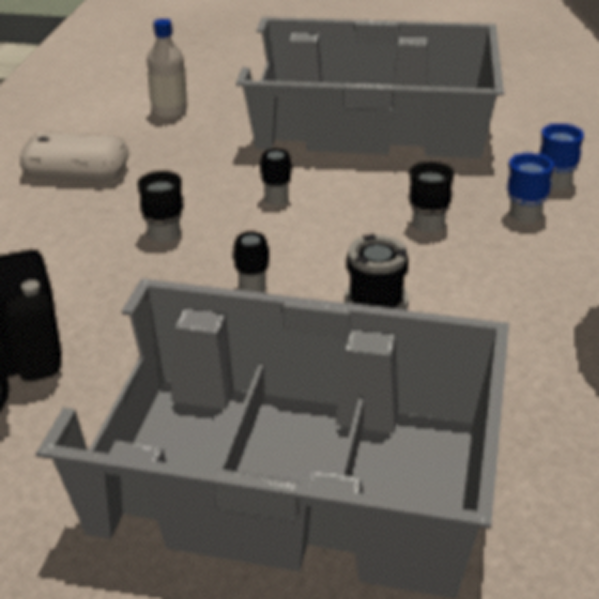

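```bash
cat > fit.py <<'E'
from h import *
from scipy.optimize import least_squares
S=lambda u:np.array(u)/2.28+[120,110]
D=lambda u:np.array(u)/2.14+[140,125]
cs,cd=pose('scene'),pose('side')
C=np.array([[-.13,-.09,.08],[-.13,.09,.08],[.13,-.09,.08],[.13,.09,.08]])
def w(p,P): return P@R.from_euler('z',p[2]).as_matrix().T+[p[0],p[1],0]
for n,s,d,p0 in [('div',[(600,135),(768,187),(500,287),(697,357)],[(507,325),(488,518),(143,284),(43,453)],(.55,.25,0)),
  ('emp',[(140,14),(277,46),(10,133),(170,180)],[(496,26),(498,92),(263,22),(243,82)],(.5,-.25,0))]:
    f=lambda p:np.r_[proj(w(p,C),cs)-S(s),proj(w(p,C),cd)-D(d)].ravel()
    r=least_squares(f,p0,loss='soft_l1');print(n,r.x.round(4),'deg',np.degrees(r.x[2]).round(1));print(f(r.x).reshape(-1,2).round(1).tolist())
for n,s,d,z in [('cupa',(350,123),(431,173),.054),('cupb',(289,272),(160,182),.054),('cam',(450,175),(377,254),.052),('slima',(265,197),(276,155),.048),('slimb',(401,239),(251,240),.048)]:
    print(n,back(S(s),z,cs).round(4),back(D(d),z,cd).round(4))
E
python3 fit.py
```

```text
div [ 0.497   0.2707 -0.034 ] deg -1.9
[[-1.6, -3.7], [2.4, -2.4], [-2.0, -1.1], [1.0, 1.6], [0.7, -1.2], [0.9, 3.2], [-1.4, -3.2], [-4.3, -0.4]]
emp [ 0.5105 -0.257   0.083 ] deg 4.8
[[0.3, -2.4], [2.0, -2.1], [-0.3, 0.6], [-0.8, -0.8], [-0.2, -1.2], [3.7, 0.5], [-1.3, -2.2], [-3.2, 1.1]]
cupa [ 0.4431 -0.0568  0.054 ] [ 0.4336 -0.0571  0.054 ]
cupb [ 0.6692 -0.0044  0.054 ] [ 0.6652 -0.0022  0.054 ]
cam [0.4721 0.0707 0.052 ] [0.465  0.0759 0.052 ]
slima [ 0.5825 -0.0801  0.048 ] [ 0.5774 -0.0784  0.048 ]
slimb [0.5767 0.0651 0.048 ] [0.5683 0.0667 0.048 ]
```

```bash
cat >> h.py <<'E'
def go(x,y,z,yaw,s=None):
    "tool-relative slide (cm) and turn to reach TCP xyz, tool down, tool-x at yaw"
    s=s or sense(); A=R.from_rotvec(s['tcp_rot']); B=R.from_euler('z',yaw)*R.from_euler('x',np.pi)
    d=A.inv().apply(np.array([x,y,z])-s['ee_pos'])*100; t=(A.inv()*B).as_rotvec()
    print('slide',d.round(2).tolist(),'turn',t.round(3).tolist(),'rows',np.ceil(max(np.linalg.norm(d)/4.17,np.linalg.norm(t)/.125)))
E
python3 -c "
from h import *
go(.53,0,.25,-.03)"
```

```text
slide [51.69, -53.3, -1.86] turn [-0.001, -0.0, 0.252] rows 18.0
```

>>> apply_moves(slide=[[51.7,-53.3,-1.9],[51.7,-53.3,-1.9],[51.7,-53.3,-1.9],[51.7,-53.3,-1.9],[51.7,-53.3,-1.9],[51.7,-53.3,-1.9],[51.7,-53.3,-1.9],[51.7,-53.3,-1.9],[51.7,-53.3,-1.9],[51.7,-53.3,-1.9],[51.7,-53.3,-1.9],[51.7,-53.3,-1.9],[51.7,-53.3,-1.9],[51.7,-53.3,-1.9],[51.7,-53.3,-1.9],[51.7,-53.3,-1.9],[51.7,-53.3,-1.9],[51.7,-53.3,-1.9],[51.7,-53.3,-1.9],[51.7,-53.3,-1.9]], turn=[[0,0,0.252],[0,0,0.252],[0,0,0.252],[0,0,0.252],[0,0,0.252],[0,0,0.252],[0,0,0.252],[0,0,0.252],[0,0,0.252],[0,0,0.252],[0,0,0.252],[0,0,0.252],[0,0,0.252],[0,0,0.252],[0,0,0.252],[0,0,0.252],[0,0,0.252],[0,0,0.252],[0,0,0.252],[0,0,0.252]])

```text
t: 1.82
ee_pos: [0.5302, 0.0011, 0.2499]
tcp_rot: [3.141, -0.042, -0.002]
ft_force: [-0.1, -0.6, 0.2]
grip_width: 0.0854
```

```bash
python3 - <<'E'
from h import *
s=sense();c=pose('wrist',s);im=camera('wrist')[:,:,::-1];print(s['ee_pos'],s['tcp_rot'],np.abs(s['joint_vel']).max())
np.savez('w1.npz',im=im,K=c[0],A=c[1],o=c[2])
for n,p in dict(cupa=(.44,-.057,.054),cupb=(.668,-.003,.054),cam=(.47,.072,.052),sl=(.58,-.079,.048),slb=(.573,.066,.048)).items(): print(n,proj(p,c).round(0))
cv2.imwrite('pics/w1.png',cv2.resize(im,None,fx=1.4,fy=1.4,interpolation=cv2.INTER_CUBIC))
E
```

```text
[0.53023596 0.00105469 0.24985275] [ 3.14126392e+00 -4.21765488e-02 -1.56738983e-03] 0.04906612877180109
cupa [[328. 257.]]
cupb [[279.  54.]]
cam [[222. 236.]]
sl [[349. 140.]]
slb [[221. 150.]]
```

View pics/w1.png

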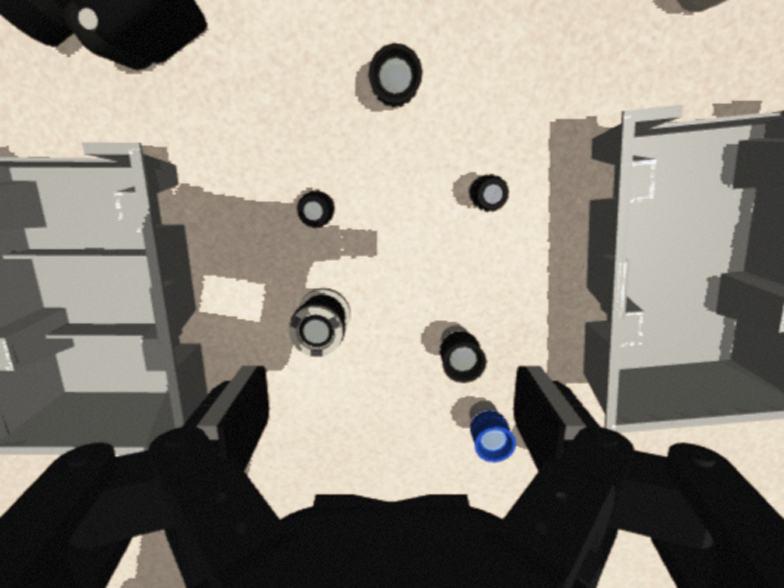

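```bash
python3 - <<'E'
from h import *
f=np.load('w1.npz');c=(f['K'],f['A'],f['o'])
for n,u,z in [('cupa',(462,357),.053),('cupb',(396,73),.053),('cam',(317,330),.052),('sla',(489,193),.048),('slb',(315,209),.048),('div+-',(139,147),.08),('div--',(181,450),.08),('emp++',(624,112),.08),('emp-+',(611,428),.08)]: print(n,back(np.array(u)/1.4,z,c).round(4))
go(.44,-.057,.12,0)
E
```

```text
cupa [ 0.4421 -0.0595  0.053 ]
cupb [ 0.6696 -0.0065  0.053 ]
cam [0.4707 0.0667 0.052 ]
sla [ 0.5824 -0.0787  0.048 ]
slb [0.5736 0.0609 0.048 ]
div+- [0.6226 0.175  0.08  ]
div-- [0.3726 0.1887 0.08  ]
emp++ [ 0.6362 -0.1616  0.08  ]
emp-+ [ 0.3848 -0.1843  0.08  ]
slide [-8.8, 5.95, 12.99] turn [0.0, 0.001, -0.029] rows 5.0
```

```bash
python3 - <<'E'
from h import *
go(.442,-.0595,.09,-.045)
go(.442,-.0595,.019,-.045)
E
```

```text
slide [-8.59, 6.19, 15.99] turn [0.0, 0.001, 0.016] rows 5.0
slide [-8.58, 6.19, 23.09] turn [0.0, 0.001, 0.016] rows 7.0
```

>>> apply_moves(slide=[[-8.6,6.2,14],[-8.6,6.2,14],[-8.6,6.2,14],[-8.6,6.2,14],[-8.6,6.2,14],[-8.6,6.2,14],[-8.6,6.2,17],[-8.6,6.2,20],[-8.6,6.2,23.1],[-8.6,6.2,23.1],[-8.6,6.2,23.1],[-8.6,6.2,23.1]], turn=[[0,0,0.016],[0,0,0.016],[0,0,0.016],[0,0,0.016],[0,0,0.016],[0,0,0.016],[0,0,0.016],[0,0,0.016],[0,0,0.016],[0,0,0.016],[0,0,0.016],[0,0,0.016]])

```text
t: 2.87
ee_pos: [0.4448, -0.0607, 0.0219]
tcp_rot: [3.139, -0.073, 0.007]
ft_force: [0.0, -0.4, 0.0]
grip_width: 0.0859
```

>>> apply_moves(slide=[[0,0,0],[0,0,0],[0,0,0],[0,0,0],[0,0,0],[0,0,0],[0,0,0],[0,0,0],[0,0,0],[0,0,0]], turn=[[0,0,0],[0,0,0],[0,0,0],[0,0,0],[0,0,0],[0,0,0],[0,0,0],[0,0,0],[0,0,0],[0,0,0]], jaw=0, newtons=35)

```text
t: 3.7
ee_pos: [0.4431, -0.0601, 0.0206]
tcp_rot: [3.14, -0.072, 0.002]
ft_force: [-2.5, -0.3, 6.8]
grip_width: 0.0391
```

>>> apply_moves(slide=[[0,0,-4],[0,0,-8],[0,0,-12],[0,0,-16],[0,0,-20],[0,0,-20],[0,0,-20]], turn=[[0,0,0],[0,0,0],[0,0,0],[0,0,0],[0,0,0],[0,0,0],[0,0,0]])

```text
t: 4.28
ee_pos: [0.4436, -0.0603, 0.2223]
tcp_rot: [3.138, -0.072, 0.009]
ft_force: [0.4, -0.4, -2.4]
grip_width: 0.0388
```

```bash
python3 - <<'E'
from h import *
go(.43,.20,.24,-.045)
E
```

```text
slide [-2.55, -25.93, -1.84] turn [0.002, -0.006, -0.001] rows 7.0
```

>>> apply_moves(slide=[[-2.1,-33,-1.8],[-2.1,-33,-1.8],[-2.1,-33,-1.8],[-2.1,-33,-1.8],[-2.1,-33,-1.8],[-2.1,-33,-1.8],[-2.1,-33,-1.8],[-2.1,-33,-1.8],[-2.1,-33,-1.8],[-2.1,-33,-1.8],[-2.1,-33,-1.8],[-2.1,-33,-1.8]], turn=[[0,0,0],[0,0,0],[0,0,0],[0,0,0],[0,0,0],[0,0,0],[0,0,0],[0,0,0],[0,0,0],[0,0,0],[0,0,0],[0,0,0]])

```text
t: 5.28
ee_pos: [0.436, 0.2696, 0.2359]
tcp_rot: [3.14, -0.075, -0.004]
ft_force: [0.5, 0.6, -1.8]
grip_width: 0.0389
```

```bash
python3 - <<'E'
from h import *
s=sense();c=pose('wrist',s);im=camera('wrist')[:,:,::-1];print(s['ee_pos'],s['tcp_rot'],np.abs(s['joint_vel']).max())
np.savez('w2.npz',im=im,K=c[0],A=c[1],o=c[2])
cv2.imwrite('pics/w2.png',cv2.resize(im,None,fx=1.4,fy=1.4,interpolation=cv2.INTER_CUBIC))
E
```

```text
[0.43604528 0.26964603 0.23592734] [ 3.13958598 -0.07484267 -0.00356859] 0.013391639217101535
```

View pics/w2.png

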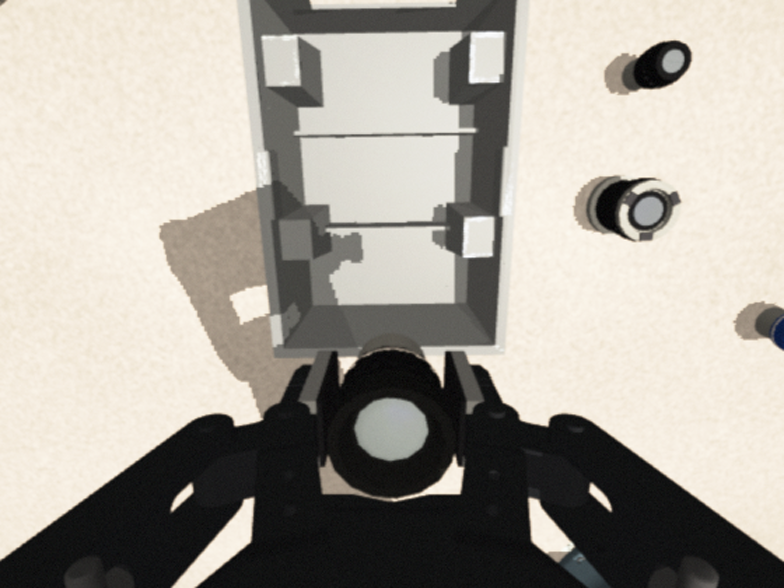

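```bash
python3 - <<'E'
from h import *
from scipy.optimize import least_squares
f=np.load('w2.npz');c=(f['K'],f['A'],f['o'])
def w(p,P): return np.array(P)@R.from_euler('z',p[2]).as_matrix().T+[p[0],p[1],0]
def M(h): return np.array([[-.13,.09,.08],[-.13,-.09,.08],[.08,h,.066],[.08,-h,.066],[-.04,-h,.066],[.0375,.051,.033]])
U=np.array([(274,354),(504,350),(281,61),(488,57),(478,236),(320,134)])/1.4
g=lambda p:(proj(w(p,M(p[3])),c)-U)
r=least_squares(lambda p:g(p)[:5].ravel(),(.497,.27,-.04,.065),loss='soft_l1');p=r.x;print(p.round(4));print(g(p).round(1).tolist())
for k in(-.0775,-.078,0,.078):print(k,w(p,[[k,0,0]]).round(4))
go(*w(p,[[-.077,0,0]])[0][:2],.11,p[2])
go(*w(p,[[-.077,0,0]])[0][:2],.027,p[2])
E
```

```text
[ 0.4997  0.2697 -0.034   0.0683]
[[-0.8, 2.6], [0.7, 3.3], [0.0, -1.5], [-0.4, -0.9], [0.5, 0.4], [-0.6, -2.2]]
-0.0775 [[0.4222 0.2723 0.    ]]
-0.078 [[0.4217 0.2724 0.    ]]
0 [[0.4997 0.2697 0.    ]]
0.078 [[0.5776 0.2671 0.    ]]
slide [-1.35, -0.22, 12.64] turn [0.001, 0.002, -0.014] rows 4.0
slide [-1.34, -0.23, 20.94] turn [0.001, 0.002, -0.014] rows 6.0
```

>>> apply_moves(slide=[[-1.3,-0.2,4],[-1.3,-0.2,8],[-1.3,-0.2,11],[-1.3,-0.2,14],[-1.3,-0.2,17],[-1.3,-0.2,19],[-1.3,-0.2,20.4],[-1.3,-0.2,21.1],[-1.3,-0.2,21.1],[-1.3,-0.2,21.1]], turn=[[0,0,-0.014],[0,0,-0.014],[0,0,-0.014],[0,0,-0.014],[0,0,-0.014],[0,0,-0.014],[0,0,-0.014],[0,0,-0.014],[0,0,-0.014],[0,0,-0.014]])

```text
t: 6.17
ee_pos: [0.4243, 0.273, 0.0269]
tcp_rot: [-3.141, 0.052, -0.001]
ft_force: [0.9, 0.4, -0.2]
grip_width: 0.0392
```

```bash
python3 -c "
from h import *
print(sense()['joint_vel'].round(3)); go(.4222,.2723,.0245,-.034)"
```

```text
[ 0.007 -0.016 -0.011  0.    -0.001  0.001]
slide [-0.21, 0.08, 0.24] turn [-0.0, -0.001, 0.001] rows 1.0
```

>>> apply_moves(slide=[[-0.1,0,0.2],[-0.1,0,0.2],[-0.1,0,0.2]], turn=[[0,0,0],[0,0,0],[0,0,0]])

```text
t: 6.42
ee_pos: [0.4231, 0.2736, 0.0251]
tcp_rot: [-3.141, 0.051, -0.002]
ft_force: [-0.1, -0.3, -2.8]
grip_width: 0.0394
```

>>> apply_moves(slide=[[0,0,0],[0,0,0],[0,0,0],[0,0,0],[0,0,-2],[0,0,-5],[0,0,-9],[0,0,-13],[0,0,-15],[0,0,-15]], turn=[[0,0,0],[0,0,0],[0,0,0],[0,0,0],[0,0,0],[0,0,0],[0,0,0],[0,0,0],[0,0,0],[0,0,0]], jaw=0.7)

```text
t: 7.25
ee_pos: [0.426, 0.2748, 0.1807]
tcp_rot: [-3.137, 0.05, -0.017]
ft_force: [0.9, -0.3, 0.5]
grip_width: 0.0596
```

```bash
python3 - <<'E'
from h import *
go(.471,.067,.16,-.034)
go(.471,.067,.09,-.034)
go(.471,.067,.019,-.034)
E
```

```text
slide [5.14, 20.64, 2.03] turn [-0.004, -0.011, 0.002] rows 6.0
slide [5.06, 20.67, 9.03] turn [-0.004, -0.011, 0.002] rows 6.0
slide [4.98, 20.7, 16.13] turn [-0.004, -0.011, 0.002] rows 7.0
```

>>> apply_moves(slide=[[5.1,20.6,4],[5.1,20.6,4],[5.1,20.6,4],[5.1,20.6,4],[5.1,20.6,4],[5.1,20.6,4],[5.1,20.6,7],[5.1,20.6,7],[5.1,20.6,7],[5.1,20.6,7]], turn=[[0,0,0],[0,0,0],[0,0,0],[0,0,0],[0,0,0],[0,0,0],[0,0,0],[0,0,0],[0,0,0],[0,0,0]], jaw=1)

```text
t: 8.08
ee_pos: [0.4667, 0.0665, 0.1045]
tcp_rot: [-3.141, 0.049, 0.001]
ft_force: [0.0, 0.2, 0.0]
grip_width: 0.0855
```

```bash
python3 - <<'E'
from h import *
print(sense()['ee_pos'],sense()['grip_width'])
go(.471,.067,.016,-.034)
E
```

```text
[0.46674811 0.06653332 0.10448145] 0.08545461446153067
slide [0.43, -0.06, 8.85] turn [-0.0, 0.001, 0.003] rows 3.0
```

>>> apply_moves(slide=[[0.4,0,0],[0.4,0,3],[0.4,0,6],[0.4,0,8.8],[0.4,0,8.8],[0.4,0,8.8],[0.4,0,8.8]], turn=[[0,0,0],[0,0,0],[0,0,0],[0,0,0],[0,0,0],[0,0,0],[0,0,0]])

```text
t: 8.67
ee_pos: [0.4727, 0.066, 0.0182]
tcp_rot: [3.141, -0.049, 0.005]
ft_force: [-1.2, -0.6, -0.2]
grip_width: 0.0853
```

>>> apply_moves(slide=[[0,0,0],[0,0,0],[0,0,0],[0,0,0],[0,0,0],[0,0,0],[0,0,0],[0,0,0],[0,0,0],[0,0,0]], turn=[[0,0,0],[0,0,0],[0,0,0],[0,0,0],[0,0,0],[0,0,0],[0,0,0],[0,0,0],[0,0,0],[0,0,0]], jaw=0, newtons=40)

```text
t: 9.5
ee_pos: [0.4722, 0.0658, 0.0179]
tcp_rot: [-3.141, 0.051, -0.004]
ft_force: [-0.9, 1.1, 6.3]
grip_width: 0.047
```

>>> apply_moves(slide=[[0,0,-4],[0,0,-8],[0,0,-12],[0,0,-16],[0,0,-16],[0,0,-16],[0,0,-16]], turn=[[0,0,0],[0,0,0],[0,0,0],[0,0,0],[0,0,0],[0,0,0],[0,0,0]])

```text
t: 10.08
ee_pos: [0.4703, 0.0658, 0.1758]
tcp_rot: [-3.141, 0.051, 0.001]
ft_force: [0.3, -0.0, -1.7]
grip_width: 0.0468
```

```bash
python3 - <<'E'
from h import *
print(sense()['ee_pos'],sense()['grip_width'])
go(.4997,.2697,.18,-.034)
E
```

```text
[0.47034129 0.06584663 0.17577798] 0.04677916559708483
slide [2.28, -20.47, -0.42] turn [-0.0, 0.001, 0.002] rows 5.0
```

>>> apply_moves(slide=[[2.3,-20.5,-0.4],[2.3,-20.5,-0.4],[2.3,-20.5,-0.4],[2.3,-20.5,-0.4],[2.3,-20.5,-0.4],[2.3,-20.5,-0.4],[2.3,-20.5,-0.4],[2.3,-20.5,-0.4],[2.3,-20.5,-0.4],[2.3,-20.5,-0.4]], turn=[[0,0,0],[0,0,0],[0,0,0],[0,0,0],[0,0,0],[0,0,0],[0,0,0],[0,0,0],[0,0,0],[0,0,0]])

```text
t: 10.92
ee_pos: [0.5002, 0.2687, 0.1795]
tcp_rot: [3.141, -0.053, -0.002]
ft_force: [0.3, -0.8, -1.4]
grip_width: 0.0471
```

```bash
python3 - <<'E'
from h import *
s=sense();c=pose('wrist',s);im=camera('wrist')[:,:,::-1];print(s['ee_pos'],s['tcp_rot'],np.abs(s['joint_vel']).max())
np.savez('w3.npz',im=im,K=c[0],A=c[1],o=c[2])
cv2.imwrite('pics/w3.png',cv2.resize(im,None,fx=1.4,fy=1.4,interpolation=cv2.INTER_CUBIC))
go(.4997,.2697,.021,-.034)
E
```

```text
[0.50019106 0.26865209 0.17949792] [ 3.14055331e+00 -5.33952706e-02 -2.24092051e-03] 0.007703434685719153
slide [-0.06, -0.1, 15.89] turn [0.0, 0.001, -0.0] rows 4.0
```

View pics/w3.png

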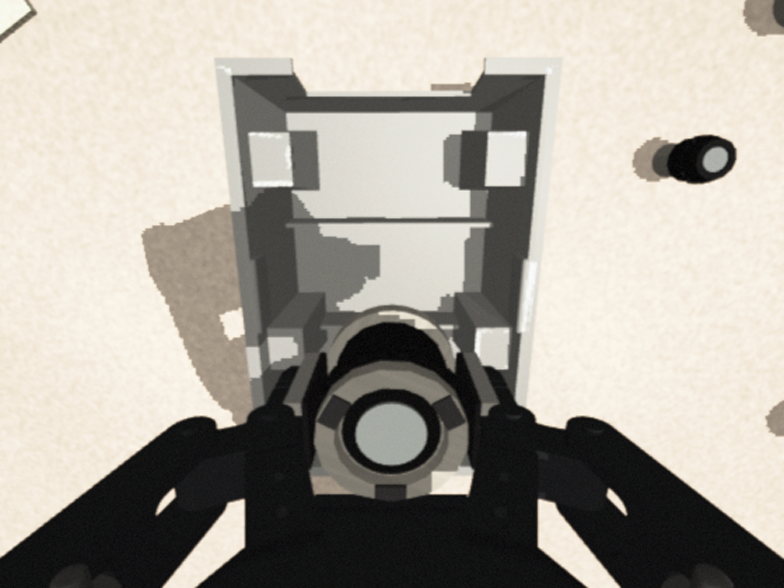

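```bash
python3 - <<'E'
from h import *
from scipy.optimize import least_squares
f=np.load('w3.npz');c=(f['K'],f['A'],f['o'])
def w(p,P): return np.array(P)@R.from_euler('z',p[2]).as_matrix().T+[p[0],p[1],0]
def M(h): return np.array([[.13,.09,.08],[.13,-.09,.08],[.08,h,.066],[.08,-h,.066],[-.04,h,.066],[-.04,-h,.066],[.0375,.055,.033],[.0375,-.055,.033]])
U=np.array([(215,57),(561,58),(271,160),(507,159),(284,349),(493,347),(288,222),(490,222)])/1.4
def g(p):
    r=proj(w(p,M(p[3])),c)-U; r[6:,0]=0; return r
p=least_squares(lambda p:g(p).ravel(),(.497,.27,-.04,.065),loss='soft_l1').x;print(p.round(4));print(g(p).round(1).tolist())
go(*w(p,[[0,0,0]])[0][:2],.021,p[2])
E
```

```text
[ 0.499   0.2698 -0.0339  0.0686]
[[-1.9, -0.7], [2.4, -1.4], [-0.7, -0.6], [0.2, 0.0], [0.9, 0.4], [-0.3, 1.8], [0.0, 2.2], [0.0, 2.2]]
slide [-0.13, -0.11, 15.89] turn [0.0, 0.001, -0.0] rows 4.0
```

>>> apply_moves(slide=[[-0.1,-0.1,4],[-0.1,-0.1,8],[-0.1,-0.1,11],[-0.1,-0.1,13],[-0.1,-0.1,14.5],[-0.1,-0.1,15.5],[-0.1,-0.1,15.9],[-0.1,-0.1,16],[-0.1,-0.1,16],[-0.1,-0.1,16]], turn=[[0,0,0],[0,0,0],[0,0,0],[0,0,0],[0,0,0],[0,0,0],[0,0,0],[0,0,0],[0,0,0],[0,0,0]])

```text
t: 11.8
ee_pos: [0.5004, 0.271, 0.0212]
tcp_rot: [-3.141, 0.051, -0.003]
ft_force: [1.1, 0.2, -1.0]
grip_width: 0.0471
```

>>> apply_moves(slide=[[0,0,0],[0,0,0],[0,0,0],[0,0,0],[0,0,-2],[0,0,-5],[0,0,-9],[0,0,-13],[0,0,-15],[0,0,-15],[0,0,-15]], turn=[[0,0,0],[0,0,0],[0,0,0],[0,0,0],[0,0,0],[0,0,0],[0,0,0],[0,0,0],[0,0,0],[0,0,0],[0,0,0]], jaw=0.76)

```text
t: 12.72
ee_pos: [0.5004, 0.2713, 0.172]
tcp_rot: [-3.14, 0.05, -0.005]
ft_force: [-0.1, 0.4, 0.0]
grip_width: 0.0647
```

```bash
python3 - <<'E'
from h import *
print(sense()['ee_pos'],sense()['grip_width'])
go(.6696,-.0065,.12,-.034)
E
```

```text
[0.50043721 0.27131723 0.17199919] 0.06465701989279715
slide [17.78, 27.23, 5.23] turn [-0.001, -0.003, 0.002] rows 8.0
```

>>> apply_moves(slide=[[17.8,27.2,0],[17.8,27.2,0],[17.8,27.2,0],[17.8,27.2,0],[17.8,27.2,0],[17.8,27.2,0],[17.8,27.2,0],[17.8,27.2,0],[17.8,27.2,5.2],[17.8,27.2,5.2],[17.8,27.2,5.2],[17.8,27.2,5.2]], turn=[[0,0,0],[0,0,0],[0,0,0],[0,0,0],[0,0,0],[0,0,0],[0,0,0],[0,0,0],[0,0,0],[0,0,0],[0,0,0],[0,0,0]], jaw=1)

```text
t: 13.72
ee_pos: [0.6672, -0.0058, 0.1162]
tcp_rot: [-3.14, 0.05, 0.007]
ft_force: [0.3, -0.0, -0.4]
grip_width: 0.0854
```

```bash
python3 - <<'E'
from h import *
print(sense()['ee_pos'],sense()['grip_width'])
go(.6696,-.0065,.019,-.034)
E
```

```text
[ 0.66715118 -0.00584201  0.11619682] 0.08539890799073944
slide [0.29, 0.07, 9.72] turn [-0.001, 0.004, 0.002] rows 3.0
```

>>> apply_moves(slide=[[0.2,0.1,0],[0.2,0.1,3],[0.2,0.1,6],[0.2,0.1,8.5],[0.2,0.1,9.7],[0.2,0.1,9.7],[0.2,0.1,9.7]], turn=[[0,0,0],[0,0,0],[0,0,0],[0,0,0],[0,0,0],[0,0,0],[0,0,0]])

```text
t: 14.3
ee_pos: [0.6715, -0.0074, 0.0226]
tcp_rot: [3.141, -0.05, 0.002]
ft_force: [0.3, -0.7, -0.2]
grip_width: 0.0852
```

>>> apply_moves(slide=[[0,0,0],[0,0,0],[0,0,0],[0,0,0],[0,0,0],[0,0,0],[0,0,0],[0,0,0],[0,0,0],[0,0,0]], turn=[[0,0,0],[0,0,0],[0,0,0],[0,0,0],[0,0,0],[0,0,0],[0,0,0],[0,0,0],[0,0,0],[0,0,0]], jaw=0, newtons=35)

```text
t: 15.13
ee_pos: [0.6718, -0.0078, 0.023]
tcp_rot: [3.141, -0.051, 0.004]
ft_force: [-1.2, -0.1, 6.0]
grip_width: 0.039
```

>>> apply_moves(slide=[[0,0,-4],[0,0,-8],[0,0,-12],[0,0,-16],[0,0,-18],[0,0,-18],[0,0,-18]], turn=[[0,0,0],[0,0,0],[0,0,0],[0,0,0],[0,0,0],[0,0,0],[0,0,0]])

```text
t: 15.72
ee_pos: [0.6712, -0.0078, 0.2026]
tcp_rot: [3.141, -0.051, 0.004]
ft_force: [-0.4, 0.7, -2.3]
grip_width: 0.0392
```

```bash
python3 - <<'E'
from h import *
print(sense()['ee_pos'],sense()['grip_width'])
go(.499+.077,.2698-.077*.034,.20,-.034)
E
```

```text
[ 0.67116176 -0.00777455  0.20257169] 0.039178405149647336
slide [-10.4, -27.17, 0.22] turn [0.0, -0.002, 0.002] rows 7.0
```

>>> apply_moves(slide=[[-10.4,-27.2,0.2],[-10.4,-27.2,0.2],[-10.4,-27.2,0.2],[-10.4,-27.2,0.2],[-10.4,-27.2,0.2],[-10.4,-27.2,0.2],[-10.4,-27.2,0.2],[-10.4,-27.2,0.2],[-10.4,-27.2,0.2],[-10.4,-27.2,0.2],[-10.4,-27.2,0.2]], turn=[[0,0,0],[0,0,0],[0,0,0],[0,0,0],[0,0,0],[0,0,0],[0,0,0],[0,0,0],[0,0,0],[0,0,0],[0,0,0]])

```text
t: 16.63
ee_pos: [0.5753, 0.2662, 0.1977]
tcp_rot: [3.14, -0.053, -0.004]
ft_force: [0.9, 0.5, -1.1]
grip_width: 0.039
```

```bash
python3 - <<'E'
from h import *
print(sense()['ee_pos'],sense()['grip_width'])
go(.499+.077,.2698-.077*.034,.026,-.034)
E
```

```text
[0.57529888 0.26624107 0.19772582] 0.03898890086770251
slide [0.11, -0.11, 17.17] turn [0.001, 0.002, 0.0] rows 5.0
```

>>> apply_moves(slide=[[0.1,-0.1,4],[0.1,-0.1,8],[0.1,-0.1,11],[0.1,-0.1,14],[0.1,-0.1,15.5],[0.1,-0.1,16.5],[0.1,-0.1,17],[0.1,-0.1,17.2],[0.1,-0.1,17.3],[0.1,-0.1,17.3],[0.1,-0.1,17.3]], turn=[[0,0,0],[0,0,0],[0,0,0],[0,0,0],[0,0,0],[0,0,0],[0,0,0],[0,0,0],[0,0,0],[0,0,0],[0,0,0]])

```text
t: 17.55
ee_pos: [0.5776, 0.2688, 0.0279]
tcp_rot: [-3.14, 0.05, -0.004]
ft_force: [0.1, -0.3, 0.0]
grip_width: 0.0395
```

>>> apply_moves(slide=[[0,0,0],[0,0,0],[0,0,0],[0,0,0],[0,0,-2],[0,0,-5],[0,0,-9],[0,0,-13],[0,0,-17],[0,0,-20],[0,0,-20],[0,0,-20]], turn=[[0,0,0],[0,0,0],[0,0,0],[0,0,0],[0,0,0],[0,0,0],[0,0,0],[0,0,0],[0,0,0],[0,0,0],[0,0,0],[0,0,0]], jaw=0.7)

```text
t: 18.55
ee_pos: [0.5778, 0.2689, 0.2293]
tcp_rot: [-3.14, 0.05, -0.008]
ft_force: [-0.4, 0.1, -0.9]
grip_width: 0.0602
```

```bash
python3 - <<'E'
from h import *
print(sense()['ee_pos'],sense()['grip_width'])
go(.43,.2698,.26,-.034)
E
```

```text
[0.57780234 0.26889568 0.22931051] 0.06019087184056161
slide [-14.76, 0.38, -3.15] turn [-0.002, -0.005, 0.002] rows 4.0
```

>>> apply_moves(slide=[[-19,0.4,-3],[-19,0.4,-3],[-19,0.4,-3],[-19,0.4,-3],[-19,0.4,-3],[-19,0.4,-3],[-19,0.4,-3],[-19,0.4,-3]], turn=[[0,0,0],[0,0,0],[0,0,0],[0,0,0],[0,0,0],[0,0,0],[0,0,0],[0,0,0]])

```text
t: 19.22
ee_pos: [0.3864, 0.2704, 0.255]
tcp_rot: [3.14, -0.051, -0.003]
ft_force: [0.6, 0.5, 0.6]
grip_width: 0.0599
```

```bash
cat > fit2.py <<'E'
from h import *
from scipy.optimize import least_squares
def w(p,P): return np.array(P)@R.from_euler('z',p[2]).as_matrix().T+[p[0],p[1],0]
E
python3 - <<'E'
from h import *
s=sense();c=pose('wrist',s);im=camera('wrist')[:,:,::-1];print(s['ee_pos'],s['tcp_rot'],np.abs(s['joint_vel']).max())
np.savez('w4.npz',im=im,K=c[0],A=c[1],o=c[2])
cv2.imwrite('pics/w4.png',cv2.resize(im,None,fx=1.4,fy=1.4,interpolation=cv2.INTER_CUBIC))
go(.43,-.257,.26,.085)
E
```

```text
[0.38636388 0.27038707 0.25503439] [ 3.14033798e+00 -5.06823529e-02 -2.64792790e-03] 0.023817283539640882
slide [6.04, 52.57, -0.45] turn [0.001, 0.002, -0.118] rows 13.0
```

View pics/w4.png

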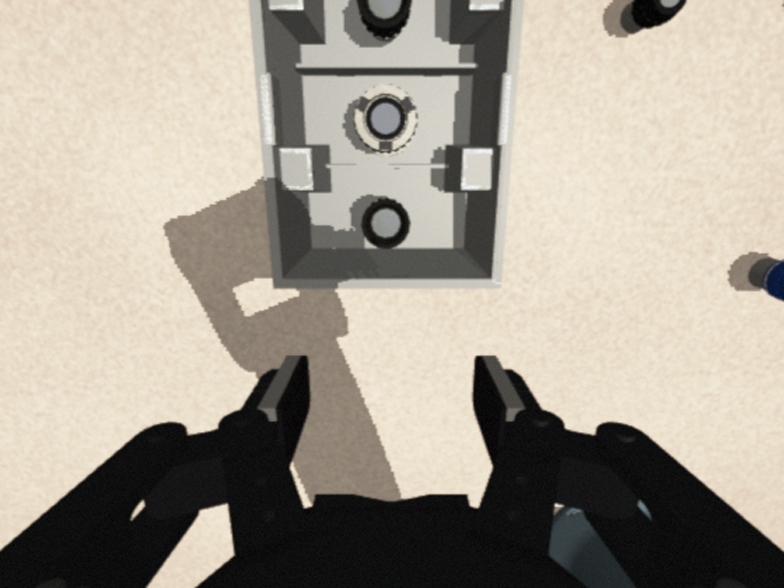

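>>> apply_moves(slide=[[6,52.6,0],[6,52.6,0],[6,52.6,0],[6,52.6,0],[6,52.6,0],[6,52.6,0],[6,52.6,0],[6,52.6,0],[6,52.6,0],[6,52.6,0],[6,52.6,0],[6,52.6,0],[6,52.6,0],[6,52.6,0],[6,52.6,0],[6,52.6,0],[6,52.6,0]], turn=[[0,0,-0.118],[0,0,-0.118],[0,0,-0.118],[0,0,-0.118],[0,0,-0.118],[0,0,-0.118],[0,0,-0.118],[0,0,-0.118],[0,0,-0.118],[0,0,-0.118],[0,0,-0.118],[0,0,-0.118],[0,0,-0.118],[0,0,-0.118],[0,0,-0.118],[0,0,-0.118],[0,0,-0.118]])

```text
t: 20.68
ee_pos: [0.4296, -0.2563, 0.2557]
tcp_rot: [-3.138, -0.136, 0.001]
ft_force: [-0.1, 0.4, -0.3]
grip_width: 0.0596
```

```bash
python3 - <<'E'
from h import *
s=sense();c=pose('wrist',s);im=camera('wrist')[:,:,::-1];print(s['ee_pos'],s['tcp_rot'],np.abs(s['joint_vel']).max())
np.savez('w5.npz',im=im,K=c[0],A=c[1],o=c[2])
cv2.imwrite('pics/w5.png',cv2.resize(im,None,fx=1.4,fy=1.4,interpolation=cv2.INTER_CUBIC))
E
```

```text
[ 0.42956439 -0.25631373  0.25573366] [-3.13764747e+00 -1.35934510e-01  1.10296165e-03] 0.017717393122843195
```

View pics/w5.png

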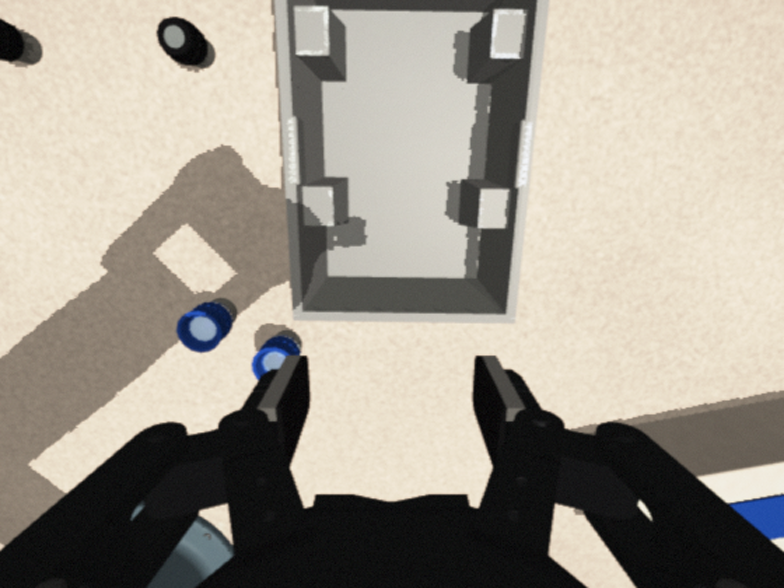

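```bash
cat > e.py <<'E'
from fit2 import *
f=np.load('w5.npz');c=(f['K'],f['A'],f['o'])
h=.0686
M=np.array([[-.13,.09,.08],[-.13,-.09,.08],[.08,h,.066],[.08,-h,.066],[-.04,h,.066],[-.04,-h,.066],[0,.084,.08],[0,-.084,.08]])
U=np.array([(294,320),(515,320),(314,31),(508,33),(319,205),(493,208),(293.5,150.5),(524,153)])/1.4
g=lambda p:proj(w(p,M),c)-U
p=least_squares(lambda p:g(p).ravel(),(.51,-.257,.083),loss='soft_l1').x;print(p.round(4));print(g(p).round(1).tolist())
G=w(p,[[0,.084,0]])[0];print(G,[back(u,.08,c).round(4).tolist() for u in U[6:]])
go(G[0],G[1],.13,p[2]);
E
python3 e.py
```

```text
[ 0.5149 -0.2616  0.0747]
[[-0.8, 0.5], [0.8, 2.3], [-1.9, -1.1], [1.0, -0.7], [-0.7, 0.6], [1.4, -0.0], [-1.7, 0.0], [1.2, 0.3]]
[ 0.50867789 -0.17786296  0.        ] [[0.5088, -0.1795, 0.08], [0.5214, -0.3441, 0.08]]
slide [8.56, -7.1, 12.6] turn [-0.001, 0.0, 0.012] rows 5.0
```

>>> apply_moves(slide=[[8.6,-7.2,10.5],[8.6,-7.2,10.5],[8.6,-7.2,10.5],[8.6,-7.2,10.5],[8.6,-7.2,10.5],[8.6,-7.2,10.5],[8.6,-7.2,10.5],[8.6,-7.2,10.5]], turn=[[0,0,0.012],[0,0,0.012],[0,0,0.012],[0,0,0.012],[0,0,0.012],[0,0,0.012],[0,0,0.012],[0,0,0.012]], jaw=0.55)

```text
t: 21.4
ee_pos: [0.5096, -0.1786, 0.153]
tcp_rot: [3.138, 0.115, 0.004]
ft_force: [0.2, -0.1, 0.3]
grip_width: 0.0468
```

```bash
python3 - <<'E'
from h import *
print(sense()['ee_pos'],sense()['grip_width'])
go(.5087,-.179,.048,.0747)
E
```

```text
[ 0.5095603  -0.17863267  0.15299828] 0.04682848212351394
slide [-0.11, 0.01, 10.5] turn [0.002, -0.002, -0.001] rows 3.0
```

>>> apply_moves(slide=[[-0.1,0,3],[-0.1,0,6],[-0.1,0,8],[-0.1,0,9.5],[-0.1,0,10.5],[-0.1,0,10.5],[-0.1,0,10.5]], turn=[[0,0,0],[0,0,0],[0,0,0],[0,0,0],[0,0,0],[0,0,0],[0,0,0]])

```text
t: 21.98
ee_pos: [0.5084, -0.1787, 0.0472]
tcp_rot: [3.139, 0.115, 0.002]
ft_force: [-0.4, 0.1, 0.6]
grip_width: 0.0469
```

>>> apply_moves(slide=[[0,0,0],[0,0,0],[0,0,0],[0,0,0],[0,0,0],[0,0,0],[0,0,0],[0,0,0],[0,0,0],[0,0,0],[0,0,0],[0,0,0]], turn=[[0,0,0],[0,0,0],[0,0,0],[0,0,0],[0,0,0],[0,0,0],[0,0,0],[0,0,0],[0,0,0],[0,0,0],[0,0,0],[0,0,0]], jaw=0, newtons=70)

```text
t: 22.98
ee_pos: [0.5094, -0.179, 0.0485]
tcp_rot: [3.136, 0.117, 0.004]
ft_force: [-2.4, 2.6, 8.9]
grip_width: 0.0096
```

```bash
python3 - <<'E'
from h import *
s=sense();print(s['ee_pos'],s['tcp_rot'],s['ft_torque'])
E
```

```text
[ 0.509443   -0.1790101   0.04853606] [3.13603712 0.11740757 0.00413194] [-0.81106398  0.30895357 -0.05118935]
```

>>> apply_moves(slide=[[0,0,-1],[0,0,-3],[0,0,-6],[0,0,-9],[0,0,-12],[0,0,-15],[0,0,-18],[0,0,-20],[0,0,-20],[0,0,-20],[0,0,-20]], turn=[[0,0,0],[0,0,0],[0,0,0],[0,0,0],[0,0,0],[0,0,0],[0,0,0],[0,0,0],[0,0,0],[0,0,0],[0,0,0]])

```text
t: 23.9
ee_pos: [0.5072, -0.1774, 0.2448]
tcp_rot: [-3.138, -0.116, 0.003]
ft_force: [0.0, -0.6, -1.7]
grip_width: 0.0095
```

```bash
python3 - <<'E'
from h import *
s=sense();print(s['ee_pos'],s['tcp_rot'],s['ft_force'],s['ft_torque'],s['joint_positions'].round(3))
c=pose('wrist',s)
a=camera('scene')[:,:,::-1];b=camera('side')[:,:,::-1];wi=camera('wrist')[:,:,::-1]
np.savez('w6.npz',im=wi,K=c[0],A=c[1],o=c[2])
t=cv2.resize(wi,None,fx=.95,fy=.95)
v=np.zeros((600,800,3),np.uint8)
v[:300,:400]=cv2.resize(a,(400,300));v[:300,400:]=cv2.resize(b,(400,300));v[300:,:400]=cv2.resize(wi,(400,300))
cr=b[60:210,200:400];v[300:,400:]=cv2.resize(cr,(400,300))
cv2.imwrite('pics/lift.png',v)
E
```

```text
[ 0.50719549 -0.17739533  0.24479747] [-3.13772768 -0.11575795  0.00331038] [ 0.04856888 -0.63421221 -1.66036704] [ 0.10608083  0.03941517 -0.01898977] [-0.548 -0.03   1.831  0.     1.344  0.949]
```

View pics/lift.png

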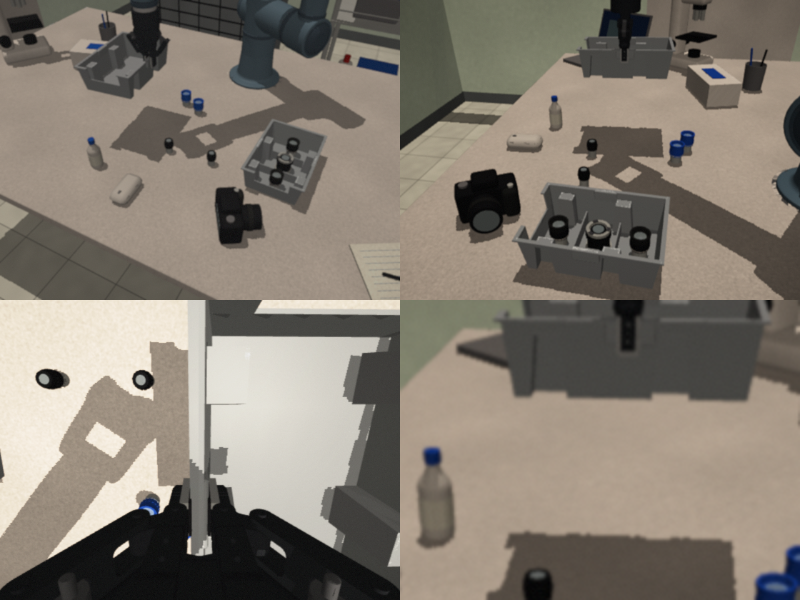

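```bash
python3 - <<'E'
from h import *
go(.51,.12,.26,1.574)
E
```

```text
slide [2.47, -29.64, -1.52] turn [-0.004, 0.001, -1.5] rows 13.0
```

>>> apply_moves(slide=[[0.1,-1,-0.3],[0.3,-2.5,-0.6],[0.4,-4.5,-1],[0.5,-6.5,-1.5],[0.7,-8.5,-1.5],[0.9,-10.5,-1.5],[1,-12.5,-1.5],[1.2,-14.5,-1.5],[1.4,-16.5,-1.5],[1.5,-18.5,-1.5],[1.7,-20.5,-1.5],[1.9,-22.5,-1.5],[2,-24.5,-1.5],[2.2,-26,-1.5],[2.3,-27.5,-1.5],[2.4,-28.8,-1.5],[2.5,-29.6,-1.5],[2.5,-29.6,-1.5],[2.5,-29.6,-1.5]], turn=[[0,0,-0.03],[0,0,-0.09],[0,0,-0.18],[0,0,-0.28],[0,0,-0.38],[0,0,-0.48],[0,0,-0.58],[0,0,-0.68],[0,0,-0.78],[0,0,-0.88],[0,0,-0.98],[0,0,-1.08],[0,0,-1.18],[0,0,-1.28],[0,0,-1.38],[0,0,-1.45],[0,0,-1.48],[0,0,-1.5],[0,0,-1.5]])

```text
t: 25.63
ee_pos: [0.5109, 0.1193, 0.261]
tcp_rot: [-2.217, -2.226, 0.001]
ft_force: [0.2, -0.2, -1.6]
grip_width: 0.0094
```

```bash
python3 - <<'E'
from h import *
print(sense()['joint_positions'].round(3))
go(.51,.43,.26,3.108)
E
```

```text
[ 0.013 -0.076  1.845 -0.     1.373  0.009]
slide [31.07, 0.04, 0.09] turn [-0.001, -0.0, -1.533] rows 13.0
```

>>> apply_moves(slide=[[1,0,0],[2.5,0,0],[4.5,0,0],[6.5,0,0],[8.5,0,0],[10.5,0,0],[12.5,0,0],[14.5,0,0],[16.5,0,0],[18.5,0,0],[20.5,0,0],[22.5,0,0],[24.5,0,0],[26.5,0,0],[28,0,0],[29.5,0,0],[30.5,0,0],[31,0,0],[31,0,0],[31,0,0]], turn=[[0,0,-0.03],[0,0,-0.09],[0,0,-0.18],[0,0,-0.28],[0,0,-0.38],[0,0,-0.48],[0,0,-0.58],[0,0,-0.68],[0,0,-0.78],[0,0,-0.88],[0,0,-0.98],[0,0,-1.08],[0,0,-1.18],[0,0,-1.28],[0,0,-1.38],[0,0,-1.45],[0,0,-1.5],[0,0,-1.533],[0,0,-1.533],[0,0,-1.533]])

```text
t: 27.3
ee_pos: [0.5103, 0.4289, 0.261]
tcp_rot: [-0.056, -3.141, 0.001]
ft_force: [-0.4, -0.1, -0.6]
grip_width: 0.0094
```

```bash
python3 - <<'E'
from h import *
s=sense();c=pose('wrist',s);im=camera('wrist')[:,:,::-1];print(s['ee_pos'],s['tcp_rot'],np.abs(s['joint_vel']).max())
np.savez('w7.npz',im=im,K=c[0],A=c[1],o=c[2])
cv2.imwrite('pics/w7.png',cv2.resize(im,None,fx=1.4,fy=1.4,interpolation=cv2.INTER_CUBIC))
E
```

```text
[0.51027941 0.42893929 0.26100062] [-5.57304136e-02 -3.14085156e+00  7.48990676e-04] 0.010431606741920812
```

View pics/w7.png

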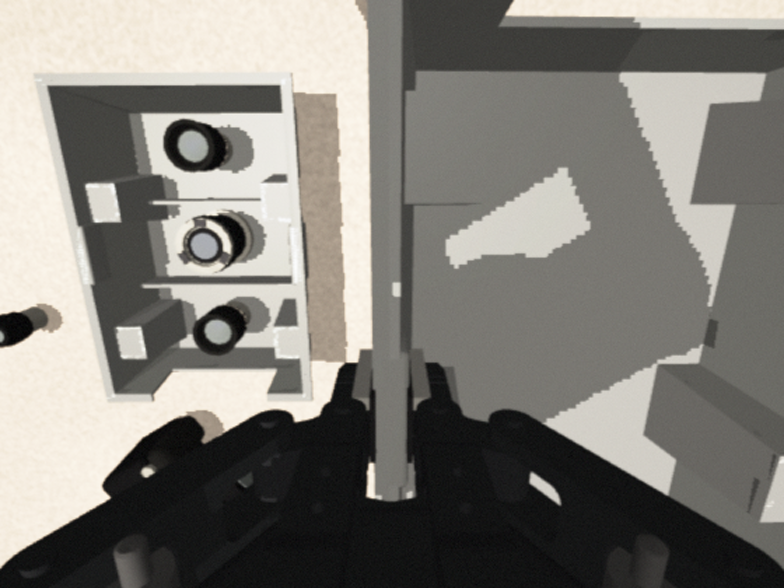

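```bash
python3 - <<'E'
from fit2 import *
h=.0686
C=np.array([[-.13,-.09,.08],[-.13,.09,.08],[.13,-.09,.08],[.13,.09,.08],[-.04,-h,.066],[-.04,h,.066],[.08,-h,.066],[.08,h,.066]])
def run(fn,M,U,p0):
    f=np.load(fn);c=(f['K'],f['A'],f['o']);U=np.array(U)/1.4
    g=lambda p:proj(w(p,M),c)-U
    p=least_squares(lambda p:g(p).ravel(),p0,loss='soft_l1').x;print(fn,p.round(4),g(p).round(1).tolist());return p
run('w7.npz',C,[(37,78),(293,75),(110,400),(311,400),(103,202),(276,199),(132,343),(288,342)],(.5,.27,-.034))
run('w3.npz',C[[3,2,7,6,5,4]],[(215,57),(561,58),(271,160),(507,159),(284,349),(493,347)],(.5,.27,-.034))
run('w2.npz',C[[1,0,7,6,4]],[(274,354),(504,350),(281,61),(488,57),(478,236)],(.5,.27,-.034))
E
```

```text
w7.npz [ 0.4989  0.2721 -0.0321] [[-3.0, -4.8], [-0.1, -3.4], [-1.7, 1.8], [2.2, 1.4], [0.2, 0.2], [1.3, 1.9], [-0.6, 0.0], [0.7, 0.4]]
w3.npz [ 0.4987  0.2699 -0.0346] [[-1.8, -0.3], [2.4, -0.8], [-0.7, -0.3], [0.2, 0.5], [0.8, 0.7], [-0.3, 2.2]]
w2.npz [ 0.4996  0.2698 -0.0342] [[-0.8, 2.7], [0.6, 3.4], [-0.4, -1.5], [-0.1, -0.9], [0.8, 0.4]]
```

```bash
python3 - <<'E'
from h import *
go(.4954,.1871,.26,3.1076)
E
```

```text
slide [0.63, -24.2, 0.12] turn [-0.0, -0.0, -0.002] rows 6.0
```

>>> apply_moves(slide=[[0.1,-1,0],[0.1,-3,0],[0.2,-6,0],[0.3,-9,0],[0.4,-12,0],[0.5,-15,0],[0.6,-18,0],[0.6,-21,0],[0.6,-23,0],[0.6,-24.2,0],[0.6,-24.2,4],[0.6,-24.2,7],[0.6,-24.2,9],[0.6,-24.2,10],[0.6,-24.2,10],[0.6,-24.2,10],[0.6,-24.2,10]], turn=[[0,0,0],[0,0,0],[0,0,0],[0,0,0],[0,0,0],[0,0,0],[0,0,0],[0,0,0],[0,0,0],[0,0,0],[0,0,0],[0,0,0],[0,0,0],[0,0,0],[0,0,0],[0,0,0],[0,0,0]])

```text
t: 28.77
ee_pos: [0.4971, 0.1877, 0.1633]
tcp_rot: [0.055, 3.138, 0.001]
ft_force: [1.2, 0.7, -1.1]
grip_width: 0.0089
```

```bash
python3 - <<'E'
from h import *
s=sense();print(s['ee_pos'],s['tcp_rot'],s['ft_force'].round(1))
go(.4954,.1871,.116,3.1076)
a=camera('scene')[:,:,::-1];b=camera('side')[:,:,::-1]
v=np.zeros((400,800,3),np.uint8)
v[:,:400]=cv2.resize(a[110:290,310:490],(400,400),interpolation=cv2.INTER_CUBIC);v[:,400:]=cv2.resize(b[190:400,155:385],(400,400),interpolation=cv2.INTER_CUBIC)
cv2.imwrite('pics/hov.png',v)
E
```

```text
[0.4971405  0.18765778 0.16333927] [5.45062690e-02 3.13761099e+00 1.06020470e-03] [ 1.2  0.7 -1.1]
slide [0.19, -0.07, 4.73] turn [0.001, 0.003, -0.001] rows 2.0
```

View pics/hov.png

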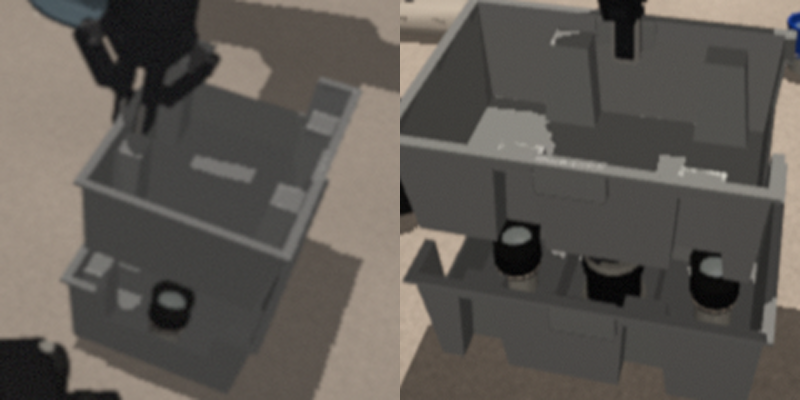

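>>> apply_moves(slide=[[0.2,-0.1,0.5],[0.2,-0.1,1],[0.2,-0.1,1.5],[0.2,-0.1,2],[0.2,-0.1,2.5],[0.2,-0.1,3],[0.2,-0.1,3.4],[0.2,-0.1,3.7],[0.2,-0.1,3.7],[0.2,-0.1,3.7]], turn=[[0,0,0],[0,0,0],[0,0,0],[0,0,0],[0,0,0],[0,0,0],[0,0,0],[0,0,0],[0,0,0],[0,0,0]])

```text
t: 29.7
ee_pos: [0.4937, 0.1865, 0.1241]
tcp_rot: [-0.055, -3.141, 0.0]
ft_force: [-0.4, 0.7, -0.7]
grip_width: 0.0096
```

```bash
python3 - <<'E'
from h import *
s=sense();print(s['ee_pos'],s['ft_torque'].round(2),s['ft_force'].round(1))
go(.4954,.1871,.1145,3.1076)
E
```

```text
[0.49374585 0.1864596  0.12413597] [-0.14  0.02 -0.01] [-0.4  0.7 -0.7]
slide [-0.16, 0.07, 0.96] turn [-0.0, -0.0, -0.001] rows 1.0
```

>>> apply_moves(slide=[[-0.1,0,0.3],[-0.1,0,0.6],[-0.1,0,0.8],[-0.1,0,0.9],[-0.1,0,0.9],[-0.1,0,0.9]], turn=[[0,0,0],[0,0,0],[0,0,0],[0,0,0],[0,0,0],[0,0,0]])

```text
t: 30.2
ee_pos: [0.4955, 0.1866, 0.1163]
tcp_rot: [0.055, 3.14, 0.001]
ft_force: [-1.2, -1.6, 5.4]
grip_width: 0.0092
```

>>> apply_moves(slide=[[0,0,0.1],[0,0,0.15],[0,0,0.15]], turn=[[0,0,0],[0,0,0],[0,0,0]])

```text
t: 30.45
ee_pos: [0.4959, 0.1865, 0.1153]
tcp_rot: [0.055, 3.139, 0.001]
ft_force: [-1.2, -3.9, 8.1]
grip_width: 0.0092
```

```bash
python3 - <<'E'
from h import *
s=sense();print(s['ee_pos'],s['ft_torque'].round(2),s['ft_force'].round(1))
go(.4954,.1871,.1145,3.1076)
a=camera('scene')[:,:,::-1];b=camera('side')[:,:,::-1]
v=np.zeros((400,800,3),np.uint8)
v[:,:400]=cv2.resize(a[110:290,310:490],(400,400),interpolation=cv2.INTER_CUBIC);v[:,400:]=cv2.resize(b[190:400,155:385],(400,400),interpolation=cv2.INTER_CUBIC)
cv2.imwrite('pics/seat.png',v)
E
```

```text
[0.4958514  0.18646565 0.11525161] [0.55 0.42 0.18] [-1.2 -3.9  8.1]
slide [0.05, 0.06, 0.08] turn [0.001, 0.002, -0.001] rows 1.0
```

View pics/seat.png

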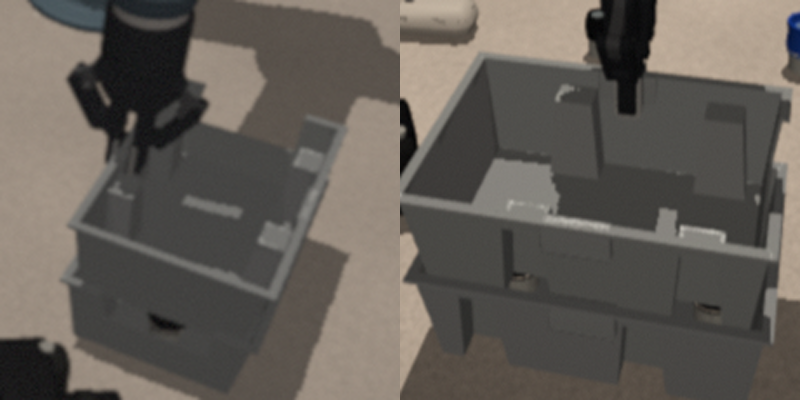

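>>> apply_moves(slide=[[0,0,0],[0,0,0],[0,0,0],[0,0,0],[0,0,0],[0,0,0],[0,0,-1],[0,0,-3],[0,0,-6],[0,0,-10],[0,0,-14],[0,0,-18],[0,0,-20],[0,0,-20],[0,0,-20]], turn=[[0,0,0],[0,0,0],[0,0,0],[0,0,0],[0,0,0],[0,0,0],[0,0,0],[0,0,0],[0,0,0],[0,0,0],[0,0,0],[0,0,0],[0,0,0],[0,0,0],[0,0,0]], jaw=0.4)

```text
t: 31.8
ee_pos: [0.4954, 0.1865, 0.316]
tcp_rot: [0.054, 3.137, 0.001]
ft_force: [-0.1, -0.1, -0.4]
grip_width: 0.0344
```

>>> apply_moves(slide=[[0,-4,0],[0,-8,0],[0,-12,0],[0,-16,0],[0,-20,0],[0,-22,0],[0,-22,0],[0,-22,0]], turn=[[0,0,0],[0,0,0],[0,0,0],[0,0,0],[0,0,0],[0,0,0],[0,0,0],[0,0,0]])

```text
t: 32.47
ee_pos: [0.4863, -0.034, 0.312]
tcp_rot: [-0.058, -3.138, -0.002]
ft_force: [0.4, -0.8, -0.2]
grip_width: 0.0341
```

```bash
python3 - <<'E'
from h import *
s=sense();print(s['ee_pos'],s['ft_force'].round(1))
a=camera('scene')[:,:,::-1];b=camera('side')[:,:,::-1]
cv2.imwrite('pics/fa.png',a);cv2.imwrite('pics/fb.png',b)
v=np.zeros((600,800,3),np.uint8)
v[:400,:400]=cv2.resize(a[110:290,310:490],(400,400),interpolation=cv2.INTER_CUBIC);v[:400,400:]=cv2.resize(b[190:400,155:385],(400,400),interpolation=cv2.INTER_CUBIC)
v[400:,:267]=cv2.resize(a,(267,200));v[400:,400:667]=cv2.resize(b,(267,200))
cv2.imwrite('pics/fin.png',v)
E
```

```text
[ 0.4863055  -0.0339873   0.31200839] [ 0.4 -0.8 -0.2]
```

View pics/fin.png

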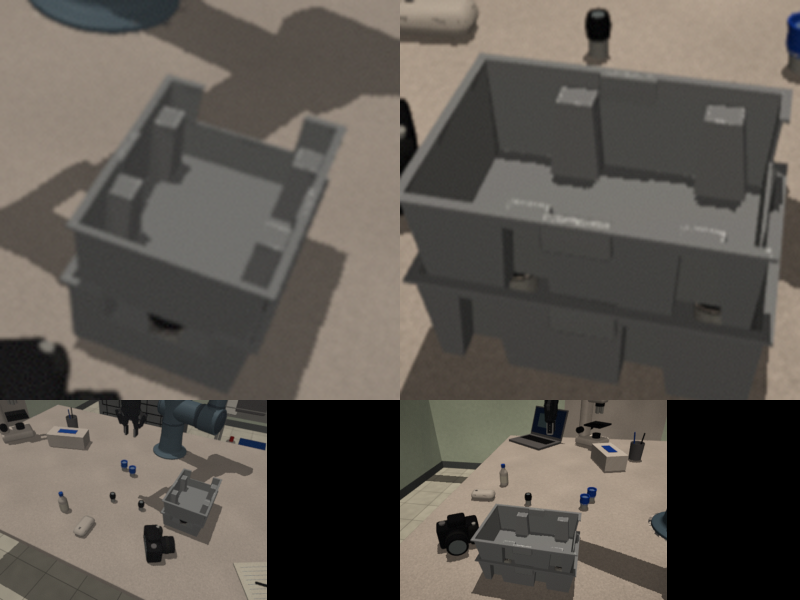

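```bash
python3 - <<'E'
from fit2 import *
cs,cd=pose('scene'),pose('side')
C=np.array([[-.13,-.09,.08],[-.13,.09,.08],[.13,-.09,.08],[.13,.09,.08]])
S=np.array([(172,78),(345,128),(75,224),(272,293)])/2.2222+[310,110]
D=(np.array([(790,92),(772,253),(487,56),(402,200)])-[400,0])/[1.739,1.905]+[155,190]
m=lambda p:C@R.from_euler('xyz',p[3:]).as_matrix().T+p[:3]
g=lambda p:np.r_[proj(m(p),cs)-S,proj(m(p),cd)-D]
p=least_squares(lambda p:g(p).ravel(),(.5,.27,.066,0,0,-.034)).x;print(p.round(4));print(g(p).round(1).tolist())
# same for the lower tote, from the first look, as a reference for camera bias
S=np.array([(600,135),(768,187),(500,287),(697,357)])/2.28+[120,110]; D=np.array([(507,325),(488,518),(143,284),(43,453)])/2.14+[140,125]
p=least_squares(lambda p:g(p).ravel(),(.5,.27,0,0,0,-.034)).x;print('lower',p.round(4))
E
```

```text
[ 0.496   0.269   0.0625  0.0199  0.0072 -0.0395]
[[-2.7, -2.1], [0.7, -2.0], [-5.3, 0.8], [-0.3, 1.9], [3.1, 0.3], [5.0, 2.6], [-1.6, 0.4], [-6.2, -1.0]]
lower [ 0.4961  0.2708 -0.0035  0.0276  0.0019 -0.03  ]
```

```bash
python3 -c "
from plant import *
print(sign_off(), sense()['t'])"
```

```text
the job is handed in; nothing more can be done
the job is handed in; nothing more can be done
```

The job is done and handed in at about 32.6 s of the 109 s allowed. The two cup eyepieces stand upright in the end bays of the divided tote and the camera tube stands upright in the middle bay. The empty tote was picked up by one hand grip, turned end for end and seated on top.

- **Optics:** a wrist picture taken before the lid went on showed all three upright and centred in their bays.
- **Stacking:** contact on lowering came at the height expected for resting on the ledges. A fit to the final pictures put the upper tote 66 mm above the lower one and level to within about 0.01 rad. That fit is coarse, with pixel residuals up to 6, so I compared it against the same fit of the lower tote rather than trusting its absolute values.
- **Everything else:** in the final pictures the slim eyepieces, blue look-alikes and bystanders appear undisturbed. The measured wrist force never read above about 10 N, and the arm was left clear of everything.

No check failed. The only disagreements were a few millimetres between the fixed cameras and the wrist camera, and I used the wrist values.

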